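Tumble the proof planer over the step onto its felt and park it

ROBOT

A 6-joint arm with a two-finger parallel gripper is mounted at the origin on a cart in front of the work surface, level with it; the furniture and walls round the work are solid. World frame = base frame: x ahead of the robot, y to its left, z up, the work surface at z = 0. Lengths are in m, angles in rad, forces in N, time in s.
With the tool pointing down it reaches from about 0.35 to 0.975 m from the base axis. Payload 4.9 kg.
Tool frame: the origin (TCP) lies on the mounting face of the last link; the fingertips stand 173 mm ahead of it and the grasp point (between the pads) lies 155 mm ahead of it; x points along the fingers, z is the direction in which the jaws open and shut, and the axes are right-handed (so a half turn about x gives the same grasp; the last joint's range is limited). The gripper opens to 85 mm and grips with 20 to 120 N. Pads are 22 mm wide; open, the fingers measure 114 mm over their backs; the gripper's body (76 mm by 85 mm) begins 54 mm behind the grasp point. The pads swing forward as they close: fully open they stand 13 mm farther back than shut.
Start: joints at [-0.119, 0.053, 1.613, -0, 1.476, -0.119], TCP at [0.625, 0, 0.405] pointing down, gripper open.
Joint ranges: [-3.01, 3.01], [-1.01, 2.22], [0.06, 2.58], [-1.02, 4.17], [0.09, 2.62], [-3.14, 3.14]. Speed limits (rad/s): [2.57, 2.57, 3.14, 3.14, 3.14, 3.14].

INTERFACE

Orientations are given as a rotation vector (axis times angle).
In Python, from station import get_obs, get_image, get_calibration, finish_job, look_for, masks_of, tip_of gives the robot as it stands.
- The arm moves only by the tool carry_out, never from a script. Its argument "increments" is a list of rows, each a list of 3 entries, a list of its own where there are three numbers: the turn, a rotation vector about the world's x, y, z in units of 0.1 rad (1.0 is 0.1 rad), then the shift along the world's x, y, z in units of 20 mm (1.0 is 20 mm), then the opening, from 0 (shut) to 1 (fully open). A call has 1 to 8 rows; each row shifts and turns the pose as measured when the row begins; what a row does not reach is not made up. A row lasts 1/10 s, in which the tool goes at most 50 mm and 8.59 degrees, less where a joint would pass 70% of its speed; a pose out of reach is approached as far as the arm can. A call with a number of a shift or a turn outside -1 to 1 is refused whole. A call with a gripper value outside its range is refused whole. The fingers move at their own pace and stop on an object; "squeeze" is the grip in N (left out, the last holds). Time passes only in rows, so rows that do not move let the fingers close. It gives the time, the measured TCP pose, the force and the opening at its end, in the units of the state.
- get_obs(): the state, without advancing time (a new reading comes with each control period).
- get_image(name): name is "scene" or "side" or "wrist"; returns (picture, depth): 420x560x3 uint8, blue, green, red; 420x560 float32, m along the optical axis (not along the pixel's ray), 0 where there is no reading.
- get_calibration(name): a dict with "fx", "fy", "cx", "cy" (pixels), "position" and "orientation" of the camera in the world. Camera axes: x right, y down, z forward; pixel columns grow to the right and rows downward; lengths in m; the calibration is good to about 2 mm. A picture is of the moment at which its call begins: read the wrist's pose just before it. get_calibration takes no time and is no camera call; for the wrist camera it gives the pose at the moment of the call.
- finish_job(): hands the job in, once; it reports no verdict.
Trained networks look in the newest picture that a camera, given by its name, has taken for a name from the list of things; names that differ only in an ending like _2 or _b are one class to them, and where a whole thing is asked for, a point or a joint stands for the part that bears it (a point fixed in the world has none). Each returns a list of dicts, best first, with "p" (0 to 1); they miss things now and then, are a little off and sometimes report something else, mostly with a low value. They report only what shows in the picture. A call takes as long as a camera call. They do not tell look-alikes from the thing itself.
- look_for(camera, query): "centre" ([column, row] in pixels, amid what is visible of it).
- masks_of(camera, query): "region" (420x560 bool, what is visible of it) and "centre" ([column, row] in pixels, amid what is visible of it).
- tip_of(camera, query): "centre" ([column, row] in pixels: a listed point, or the origin of a listed thing).
The state is a dict: "t": time; "q": joint angles; "dq": joint speeds; "effort": joint torques, N m; "tool_pos": TCP position; "tool_rot": TCP orientation; "contact_force": force on the tool from outside, world axes, zero at the start; "wrist_torque": the same for the moment, N m; "opening": finger opening in m.
Only numpy, scipy, OpenCV 4.12 (cv2) and the standard library are available. Lean on these libraries where they do the work, as an engineer would, in place of code of your own. Each camera call takes 0.05 s, during which the arm holds its last target.

TASK

The proof planer lies on its side under the lamp bar of the turning stand, its grey felt sole facing the step. Push it over the step so that it tumbles onto its felt on the lower ledge, then slide it along that ledge until its end sits flush against the brass stop. Never lift the planer, never touch the felt, do not bump the lamp bar and leave everything else where it is.

Things in the scene. Friction and masses are not known exactly. Their poses are not given: they have to be found in the camera images.
- stand: Turning stand, fixed: 200 x 390 mm grey-painted base, grey upper deck towards the robot, lower ledge beyond. Origin: on the table below the middle of the step edge; +x level across the step, away from the robot, y along the step, z up. Deck top 44 mm above the table, x -107 to 0 mm; all reaches y -195 to +195 mm. Posts 18 x 12 mm at x -31, y -180 and +180 mm carry the lamp bar.
- step_edge (a point): Middle of the step edge, on top of the upper deck (stand x = 0, y = 0, 44 mm above the table); same axes as the stand.
- ledge_mid (a point): Middle of the lower ledge's top, 39 mm beyond the step edge (stand x = 39, y = 0), 12 mm above the table and so 32 mm below the upper deck; same axes as the stand. The ledge is 78 mm wide from the step to an aluminium kerb, 10 mm thick, whose top is 28 mm above the table.
- lamp_bar: Grey lamp bar fixed across the stand, 22 (x) x 384 (y) x 18 mm, stand axes. Origin: middle of its underside, at stand x -31 mm, y 0, 139 mm above the table (95 mm above the deck). No room for an upright gripper behind the planer: lean the tool 35 to 45 degrees, fingertips forward below the bar, gripper back towards the robot. Must not be bumped.
- planer_felt: Grey felt sole of the planer, a 6 x 120 x 58 mm layer fixed over the planer's whole +x face; origin at its own middle, 26 mm along +x from the planer's middle, same axes as the planer. Must not be touched by the fingers.
- planer_center (a point): Middle of the proof planer, a loose maple block, 58 (x, felt included) x 120 (y) x 58 mm (z), 0.3 to 0.6 kg. Starts on the upper deck, +x (felt) across the step, turned up to 4 degrees, its middle 73 mm above the table and 37 to 55 mm before the edge. Its wooden back face is -x. Once on its felt, +x points down and its middle is 41 mm above the table.
- planer_back (a point): Middle of the planer's wooden back face (29 mm along -x from its middle), same axes as the planer. Pushed slowly here, the planer slides level, tips over by itself once its middle has passed the step edge, and drops onto its felt between step and kerb.
- brass_stop: Brass end stop block fixed on the lower ledge near one of its two ends (left or right varies), 60 mm (x) by 20 mm (y) by 40 mm high; origin: middle of its underside on the ledge, at stand x = 39 mm, y = +155 or -155 mm; same axes as the stand. With the planer flush against it, their middles are 70 mm apart along y.
- rubber_stop: Black rubber end stop of the same size and axes, fixed at the other end of the lower ledge; not the one to park against.
- quoin_spare: Black quoin (small metal wedge lock), 22 x 55 x 18 mm, loose on the upper deck near stand x = -60, y = +135 mm; origin at its underside. Leave it.
- ink_pad: Small grey stamp pad, 30 x 75 x 18 mm, loose on the upper deck near stand x = -60, y = -135 mm; origin at its underside. Leave it.
- ink_tin: Round metal tin, 107 mm across and 55 mm high, loose on the table left of the stand; origin at its underside. Leave it.
- tape: Round black pocket tape measure, 66 x 64 x 31 mm, loose on the table right of and behind the stand; origin at its underside. Leave it.
- wood_strip: Brown wooden strip, 19 x 117 x 17 mm, loose on the table at the left front; origin at its underside. Leave it.
- metal_bar: Grey cast metal bar, 21 x 109 x 23 mm, loose on the table between the robot and the stand's right end; origin at its underside. Leave it.
Not all that is in view belongs to the job. Leave any blue or purple look-alike of the part that bears planer_felt alone.

How it is judged:
On the way:
1. the planer has tumbled over the step and lies flat on its felt on the lower ledge (angle between planer_center's own x axis and vertical above 3.05 rad and height (world z) of planer_center below 0.045 m and x of planer_center in the frame of stand between 0.025 and 0.055 m), for 0.2 s.
At the end, for the whole second after the job is handed in: The planer lies flat (within 5 degrees) on its felt on the lower ledge, between the step and the kerb, its end within 5 mm of the brass stop and square to it within 5 degrees, at rest (angle between planer_center's own x axis and vertical above 3.05 rad and height (world z) of planer_center below 0.045 m and x of planer_center in the frame of brass_stop between -0.016 and 0.016 m and y of planer_center in the frame of brass_stop between -0.075 and 0.075 m and angle between the y axis of planer_center and the y axis of brass_stop, either way round below 0.09 rad and linear speed of planer_felt below 0.02 m/s); the robot touches nothing.
It fails at once if the felt is touched by the fingers (contact force between the fingers and planer_felt above 0.5 N).
It fails at once if the lamp bar is bumped (contact force between any of the fingers, the arm and lamp_bar above 3 N).
It fails at once if the planer is lifted (its middle more than 110 mm above the table) (height (world z) of planer_center above 0.11 m).
It fails at once if a bystander is moved by more than 20 mm (distance of any of quoin_spare, ink_pad, ink_tin, tape, wood_strip, metal_bar from where it was at the start of the episode above 0.02 m).
It also fails if it takes over 53 s, if anything falls off the work surface, if the arm or the gripper's body presses on something with over 40 N, if the wrist force passes 120 N, or if a joint passes its speed limit or range.

## Working session

There is one attempt and no reset: what is moved stays moved. The work goes in short steps, Python scripts to look and compute and a tool call to move; the robot and the scene stay as the last step left them, time stands still between calls to the robot, and variables do not carry over. Pictures are saved under pics/ and viewed, and the job is handed in when it is done.

Besides the shell and the picture viewer there is one more tool, called in YAML: its name, and indented under it one key for each argument. carry_out: Moves the arm, as the interface text tells. Shifts and turns lie within -1 to 1; 1 stands for 20 mm of shift or 0.1 rad of turn. Its arguments: {"type":"object","properties":{"increments":{"type":"array","items":{"type":"array"}},"squeeze":{"type":"number"}},"required":["increments"]}

```bash
ls; mkdir -p pics; python3 - <<'E'
from station import *
import cv2,numpy as np
o=get_obs(); print({k:np.round(v,3).tolist() for k,v in o.items()})
for c in ["scene","side"]:
    im,d=get_image(c); cv2.imwrite(f"pics/{c}0.png",im); np.save(f"pics/{c}0.npy",d)
    k=get_calibration(c); print(c,k)
    for n in ["planer_felt","planer_center","planer_back","brass_stop","rubber_stop","lamp_bar","step_edge","ledge_mid","stand"]:
        print(n,[(np.round(r["centre"]).tolist(),round(r["p"],2)) for r in tip_of(c,n)][:4])
E
```

```text
pics
{'t': 0.0, 'q': [-0.119, 0.053, 1.614, -0.0, 1.476, -0.119], 'dq': [0.0, -0.001, 0.002, -0.0, -0.001, -0.0], 'effort': [0.0, -39.367, -37.018, -0.0, 0.007, -0.0], 'tool_pos': [0.625, 0.0, 0.403], 'tool_rot': [0.0, 1.573, 0.0], 'contact_force': [0.555, 0.389, -0.029], 'wrist_torque': [0.008, 0.032, 0.001], 'opening': 0.086}
scene {'fx': 439.9892922482762, 'fy': 439.9892922482762, 'cx': 283.9874175547003, 'cy': 207.92695819288778, 'position': array([0.14917004, 0.88842604, 0.88668782]), 'orientation': array([-0.71257092,  2.66138678, -1.09552808])}
planer_felt [([167.0, 316.0], 0.79), ([340.0, 285.0], 0.46), ([347.0, 212.0], 0.39)]
planer_center [([268.0, 224.0], 0.76), ([153.0, 313.0], 0.71), ([335.0, 297.0], 0.61)]
planer_back [([333.0, 301.0], 0.95), ([280.0, 220.0], 0.78), ([140.0, 315.0], 0.55)]
brass_stop [([245.0, 190.0], 0.6), ([268.0, 219.0], 0.33)]
rubber_stop []
lamp_bar [([261.0, 202.0], 0.58), ([270.0, 220.0], 0.19)]
step_edge [([251.0, 221.0], 0.58)]
ledge_mid [([232.0, 230.0], 0.81)]
stand [([248.0, 233.0], 0.93)]
side {'fx': 388.5849545629652, 'fy': 388.5849545629652, 'cx': 275.4225010403596, 'cy': 208.2958896605005, 'position': array([ 0.43238315, -0.81381061,  0.49019814]), 'orientation': array([-1.91157964,  0.04034306, -0.05845822])}
planer_felt [([212.0, 229.0], 0.96), ([294.0, 202.0], 0.64), ([298.0, 220.0], 0.51)]
planer_center [([292.0, 222.0], 0.67), ([304.0, 198.0], 0.65), ([215.0, 227.0], 0.62), ([223.0, 217.0], 0.35)]
planer_back [([282.0, 223.0], 0.81), ([210.0, 225.0], 0.73), ([309.0, 196.0], 0.67)]
brass_stop [([343.0, 256.0], 0.62), ([304.0, 244.0], 0.34)]
rubber_stop [([295.0, 220.0], 0.51)]
lamp_bar [([298.0, 203.0], 0.96), ([293.0, 221.0], 0.62)]
step_edge [([306.0, 228.0], 0.76)]
ledge_mid [([315.0, 236.0], 0.78)]
stand [([222.0, 218.0], 0.48)]
```

View pics/scene0.png

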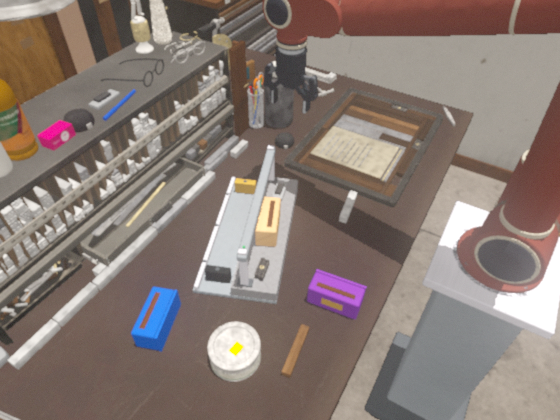

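View pics/side0.png

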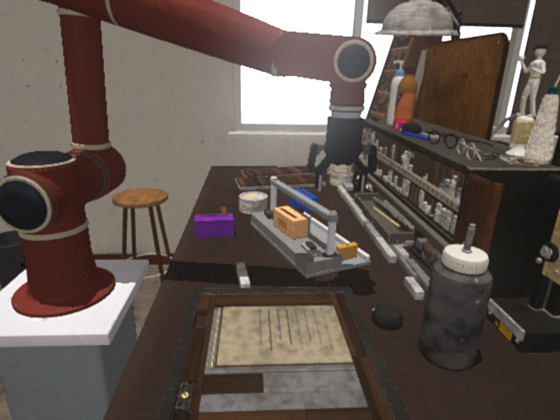

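The planer is the maple block at scene (268,220) and side (290,220). The purple block at scene (336,294) and side (214,225) and the blue one at scene (156,318) are look-alikes. The brass stop is at scene (245,186). I'll confirm these in an enlarged crop.

```bash
cat > h.py <<'E'
from station import *
import cv2,numpy as np
from scipy.spatial.transform import Rotation as R
def cloud(c,d,k=None):
    k=k or get_calibration(c)
    v,u=np.mgrid[0:420,0:560]
    p=np.stack([(u-k["cx"])/k["fx"]*d,(v-k["cy"])/k["fy"]*d,d],-1)
    return p@R.from_rotvec(k["orientation"]).as_matrix().T+k["position"]
def proj(c,P,k=None):
    k=k or get_calibration(c)
    p=(np.atleast_2d(P)-k["position"])@R.from_rotvec(k["orientation"]).as_matrix()
    return np.c_[p[:,0]/p[:,2]*k["fx"]+k["cx"],p[:,1]/p[:,2]*k["fy"]+k["cy"]]
E
python3 - <<'E'
from h import *
im=cv2.imread("pics/scene0.png")
cv2.imwrite("pics/sc_crop.png",cv2.resize(im[140:310,190:310],None,fx=3.5,fy=3.5,interpolation=2))
im=cv2.imread("pics/side0.png")
cv2.imwrite("pics/si_crop.png",cv2.resize(im[160:285,235:380],None,fx=4.5,fy=4.5,interpolation=2))
get_image
im,d=get_image("wrist"); cv2.imwrite("pics/wrist0.png",im);np.save("pics/wrist0.npy",d)
np.save("pics/wk.npy",get_calibration("wrist"),allow_pickle=True); print(get_calibration("wrist"))
p=cloud("scene",np.load("pics/scene0.npy"))
for n,(u,v) in dict(brass=(245,183),rub=(217,273),wood=(268,215),deck=(272,283),ledge=(222,240),base=(255,290),bar=(262,200)).items(): print(n,p[v,u].round(3))
E
```

```text
{'fx': 370.50208975490057, 'fy': 370.50208975490057, 'cx': 284.081104578494, 'cy': 206.61450831263517, 'position': array([0.62567379, 0.07356908, 0.37401428]), 'orientation': array([ 2.84367574e+00,  3.27887874e-04, -9.47215075e-04])}
brass [0.683 0.137 0.05 ]
rub [0.572 0.428 0.047]
wood [0.537 0.254 0.104]
deck [0.448 0.385 0.044]
ledge [0.64  0.316 0.011]
base [0.47  0.423 0.048]
bar [0.578 0.216 0.103]
```

View pics/sc_crop.png

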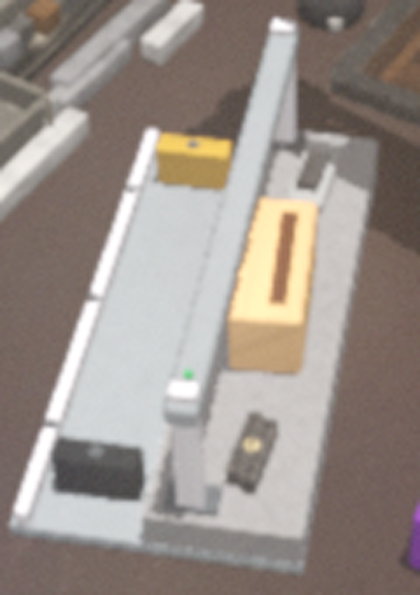

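View pics/si_crop.png

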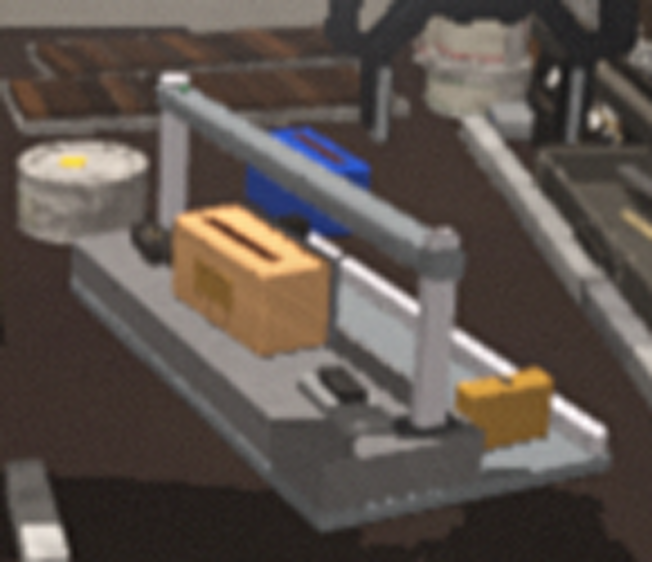

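View pics/wrist0.png

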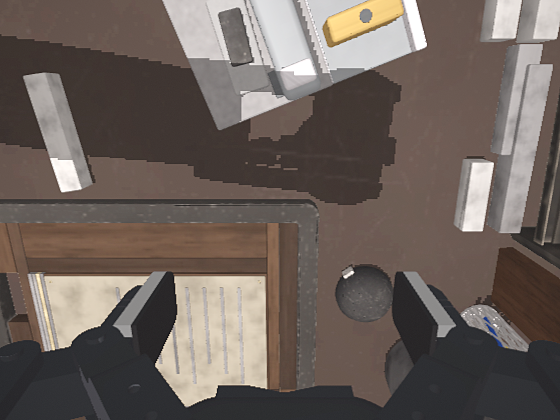

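The maple block with the brown slot, under the bar, is the planer. Brass is at the far (−y) end, crop (195,160), and the rubber stop is at the near end, crop (100,470). Next I'll fit box models to the depth clouds.

```bash
cat > fit.py <<'E'
from h import *
from scipy.optimize import least_squares
def sdf(p,lo,hi):
    lo=np.array(lo);hi=np.array(hi);c=(lo+hi)/2;q=np.abs(p-c)-(hi-lo)/2
    return np.linalg.norm(np.maximum(q,0),axis=1)+np.minimum(q.max(1),0)
def boxes(br=-155):
    m=1e-3
    B=[([-107,-195,0],[0,195,44]),([0,-195,0],[93,195,12]),([78,-195,0],[88,195,28]),
       ([9,-165,12],[69,-145,52]),([9,145,12],[69,165,52]),([-42,-192,139],[-20,192,157]),
       ([-40,-186,44],[-22,-174,139]),([-40,174,44],[-22,186,139])]
    return [(np.array(a)*m,np.array(b)*m) for a,b in B]
def tol(P,x,y,a):  # world->local
    c,s=np.cos(a),np.sin(a); q=P-np.array([x,y,0]); return np.c_[c*q[:,0]+s*q[:,1],-s*q[:,0]+c*q[:,1],q[:,2]]
def tow(P,x,y,a):
    c,s=np.cos(a),np.sin(a); P=np.atleast_2d(P); return np.c_[c*P[:,0]-s*P[:,1]+x,s*P[:,0]+c*P[:,1]+y,P[:,2]]
E
python3 - <<'E'
from fit import *
Ps=[];cols=[]
for c in ["scene","side","wrist"]:
    k=np.load("pics/wk.npy",allow_pickle=True).item() if c=="wrist" else get_calibration(c)
    d=np.load(f"pics/{c}0.npy"); im=cv2.imread(f"pics/{c}0.png")
    p=cloud(c,d,k).reshape(-1,3); ok=(d.ravel()>0)&(p[:,2]>0.006)&(p[:,2]<0.17)
    Ps.append(p[ok]); cols.append(im.reshape(-1,3)[ok])
x0=np.array([0.625-0.039*.93,0.283-0.039*.36,0.364])
x=x0
hsv=[cv2.cvtColor(c[None],cv2.COLOR_BGR2HSV)[0] for c in cols]
for w in [0.03,0.015,0.01]:
    def res(x,sel=None):
        out=[]
        for p in sel:
            q=tol(p,*x); out.append(np.min([sdf(q,*b) for b in boxes()],0))
        return np.concatenate(out)
    sel=[]
    for p in Ps:
        q=tol(p,*x); r=np.abs(res(x,[p])); inb=(np.abs(q[:,1])<.23)&(q[:,0]>-.13)&(q[:,0]<.11)
        sel.append(p[inb&(r<w)])
    print([len(s) for s in sel])
    s=least_squares(lambda x:res(x,sel),x,loss="soft_l1",f_scale=0.002); x=s.x
    print(x.round(4),np.median(np.abs(s.fun)))
# per-camera check
for i,sp in enumerate(sel):
    if len(sp)>100:
        s=least_squares(lambda y:res(y,[sp]),x,loss="soft_l1",f_scale=0.002); print(i,s.x.round(4),np.median(abs(s.fun)))
np.save("stand.npy",x)
# planer
sel=[]
for p,h in zip(Ps,hsv):
    q=tol(p,*x); m=(q[:,0]>-.12)&(q[:,0]<.02)&(abs(q[:,1])<.15)&(q[:,2]>.047)&(q[:,2]<.108)&(h[:,0]>5)&(h[:,0]<25)&(h[:,1]>90)
    m&=np.min([sdf(q,*b) for b in boxes()],0)>0.003
    sel.append(q[m]); print(len(q[m]),q[m].min(0).round(3) if m.any() else 0,q[m].max(0).round(3) if m.any() else 0)
def rp(y,sel): return np.concatenate([sdf(tol(q,*y),[-.029,-.06,.044],[.029,.06,.102]) for q in sel if len(q)])
s=least_squares(lambda y:rp(y,sel),[-.046,0,0],loss="soft_l1",f_scale=.002); print("planer in stand",s.x.round(4),np.median(abs(s.fun)))
for q in sel:
    if len(q)>50:
        t=least_squares(lambda y:rp(y,[q]),s.x,loss="soft_l1",f_scale=.002); print(t.x.round(4))
np.save("planer.npy",s.x)
for n,p in dict(brass=[.039,-.155,.012],bar=[-.031,0,.139],back=[s.x[0]-.029,s.x[1],.073]).items(): print(n,tow(p,*x).round(4), proj("scene",tow(p,*x)).round(),proj("side",tow(p,*x)).round())
E
```

```text
[8669, 4745, 21835]
[0.5975 0.2625 0.368 ] 0.00084898094193896
[8330, 4510, 20540]
[0.5975 0.2625 0.368 ] 0.0007879716637056652
[8182, 4392, 19559]
[0.5975 0.2625 0.368 ] 0.0007467996539663874
0 [0.5975 0.2613 0.3686] 0.0009730737260985785
1 [0.5974 0.2637 0.3685] 0.001249883033443918
2 [0.5979 0.2631 0.3626] 0.0005837349269315027
405 [-0.085 -0.042  0.048] [-0.039  0.067  0.107]
839 [-0.086 -0.059  0.047] [-0.025  0.126  0.102]
0 0 0
planer in stand [-0.0521  0.0052  0.0655] 0.001189760063334093
[-0.0527  0.0038  0.0551]
[-0.0521  0.0064  0.063 ]
brass [[0.6896 0.1319 0.012 ]] [[245. 191.]] [[346. 257.]]
bar [[0.5685 0.2513 0.139 ]] [[257. 200.]] [[299. 199.]]
back [[0.5199 0.2381 0.073 ]] [[277. 222.]] [[282. 222.]]
```

```bash
cat > g.py <<'E'
from fit import *
S=np.load("stand.npy"); 
def target(tip,lean,jaw=0,L=.173):
    """tip in stand frame; lean from vertical (tips towards +x stand); jaw=0: z along +y stand, 1: along +x stand"""
    Rs=R.from_euler("z",S[2]).as_matrix()
    a=np.array([np.sin(lean),0,-np.cos(lean)])
    z=np.array([0,1,0.]) if jaw==0 else np.array([np.cos(lean),0,np.sin(lean)])
    M=Rs@np.stack([a,np.cross(z,a),z],1)
    p=tow(tip,*S)[0]-M[:,0]*L
    return p,R.from_matrix(M)
def todo(tip,lean,jaw=0):
    p,Rt=target(np.array(tip,float),lean,jaw); o=get_obs()
    Rc=R.from_rotvec(o["tool_rot"]); dr=(Rt*Rc.inv()).as_rotvec()
    print("target TCP",p.round(4),"shift units",((p-o["tool_pos"])/.02).round(2),"turn units",(dr/.1).round(2))
def state():
    o=get_obs(); M=R.from_rotvec(o["tool_rot"]).as_matrix()
    tip=o["tool_pos"]+M[:,0]*.173
    print("t",round(o["t"],2),"q",np.round(o["q"],3),"tcp",np.round(o["tool_pos"],4),"tip_stand",tol(tip[None],*S)[0].round(4),"lean",round(np.degrees(np.arccos(-M[2,0])),1),"F",np.round(o["contact_force"],2),"op",round(float(o["opening"]),4))
    Rs=R.from_euler("z",S[2]).as_matrix(); print("axis stand",(Rs.T@M[:,0]).round(3),"jaw stand",(Rs.T@M[:,2]).round(3))
E
python3 - <<'E'
from g import *
state(); todo([-.2,.005,.20],0); todo([-.114,.005,.06],.75)
p=cloud("scene",np.load("pics/scene0.npy"))
for n,(u,v) in dict(purple=(336,290),tin=(235,350),strip=(295,350),mbar=(348,205)).items(): print(n,p[v,u].round(3), tol(p[v,u][None],*S).round(3))
E
```

```text
t 1.05 q [-0.119  0.053  1.613  0.     1.476 -0.119] tcp [0.625  0.     0.4047] tip_stand [-0.0688 -0.2548  0.2317] lean 0.0 F [-0.02  0.13 -0.62] op 0.0854
axis stand [-0.  0. -1.] jaw stand [ 0.933 -0.36  -0.   ]
target TCP [0.4091 0.1952 0.373 ] shift units [-10.8    9.76  -1.58] turn units [ 0.   -0.   19.39]
target TCP [0.3793 0.1837 0.1866] shift units [-12.29   9.18 -10.9 ] turn units [-4.95 -7.22 18.34]
purple [0.31  0.337 0.057] [[-0.241  0.173  0.057]]
tin [0.426 0.568 0.054] [[-0.05   0.346  0.054]]
strip [0.33  0.49  0.016] [[-0.168  0.308  0.016]]
mbar [0.406 0.043 0.024] [[-0.258 -0.136  0.024]]
```

carry_out:
  increments:
    - [[0,0,1],[-0.6,0.54,0],0.7]
    - [[0,0,1],[-0.6,0.54,0],0.7]
    - [[0,0,1],[-0.6,0.54,0],0.7]
    - [[0,0,1],[-0.6,0.54,0],0.7]
    - [[0,0,1],[-0.6,0.54,0],0.7]
    - [[0,0,1],[-0.6,0.54,0],0.7]
    - [[0,0,1],[-0.6,0.54,0],0.7]
    - [[0,0,1],[-0.6,0.54,0],0.7]

```text
t: 1.85
tool_pos: [0.5263, 0.0878, 0.4047]
tool_rot: [-0.648, 1.471, 0.648]
contact_force: [0.1, 0.5, 1.1]
opening: 0.06
```

carry_out:
  increments:
    - [[0,0,1],[-0.6,0.54,0],0.7]
    - [[0,0,1],[-0.6,0.54,0],0.7]
    - [[0,0,1],[-0.6,0.54,0],0.7]
    - [[0,0,1],[-0.6,0.54,0],0.7]
    - [[0,0,1],[-0.6,0.54,0],0.7]
    - [[0,0,1],[-0.6,0.54,0],0.7]
    - [[0,0,1],[-0.6,0.54,0],0.7]
    - [[0,0,1],[-0.6,0.54,0],0.7]

```text
t: 2.65
tool_pos: [0.4257, 0.1774, 0.4056]
tool_rot: [-1.277, 1.161, 1.276]
contact_force: [-0.0, -0.7, 0.2]
opening: 0.0597
```

```bash
python3 -c "
from g import *
state(); todo([-.2,.005,.20],0)"
```

```text
t 2.65 q [ 2.330e-01 -3.580e-01  1.978e+00  1.000e-03  1.519e+00 -1.430e+00] tcp [0.4257 0.1774 0.4056] tip_stand [-0.1903 -0.0174  0.2326] lean 0.2 F [-0.03 -0.72  0.21] op 0.0597
axis stand [ 0.003  0.001 -1.   ] jaw stand [0.272 0.962 0.002]
target TCP [0.4091 0.1952 0.373 ] shift units [-0.83  0.89 -1.63] turn units [-0.02  0.02  2.76]
```

carry_out:
  increments:
    - [[0,0,0.95],[-0.3,0.1,0],0.7]
    - [[0,0,0.95],[-0.3,0.1,0],0.7]
    - [[0,0,0.95],[-0.3,0.1,0],0.7]
    - [[0.36,-0.93,0],[-0.2,0,-0.3],0.7]
    - [[0.36,-0.93,0],[-0.2,0,-0.3],0.7]
    - [[0.36,-0.93,0],[-0.2,0,-0.3],0.7]
    - [[0.36,-0.93,0],[-0.2,0,-0.3],0.7]
    - [[0.36,-0.93,0],[-0.2,0,-0.3],0.7]

```text
t: 3.45
tool_pos: [0.3854, 0.1854, 0.3773]
tool_rot: [-1.608, 0.546, 1.107]
contact_force: [0.3, -0.3, -0.4]
opening: 0.0596
```

carry_out:
  increments:
    - [[0.36,-0.93,0],[-0.2,0,-0.3],0.7]
    - [[0.36,-0.93,0],[-0.2,0,-0.3],0.7]
    - [[0,0,0],[0,0,-0.5],0.7]
    - [[0,0,0],[0,0,-0.5],0.7]

```text
t: 3.85
tool_pos: [0.3761, 0.1852, 0.3448]
tool_rot: [-1.629, 0.371, 0.947]
contact_force: [-0.0, 0.2, -1.3]
opening: 0.0596
```

```bash
python3 -c "
from g import *
state(); todo([-.114,.005,.06],.75)"
```

```text
t 3.85 q [ 0.26  -0.648  2.316  0.11   0.746 -1.759] tcp [0.3761 0.1852 0.3448] tip_stand [-0.1186  0.008   0.2163] lean 42.0 F [-0.01  0.21 -1.26] op 0.0596
axis stand [ 0.669  0.002 -0.743] jaw stand [-0.022  1.    -0.016]
target TCP [0.3793 0.1837 0.1866] shift units [ 0.16 -0.07 -7.91] turn units [ 0.21 -0.09 -0.22]
```

carry_out:
  increments:
    - [[0.2,-0.1,-0.2],[0.16,-0.07,-1],0.7]
    - [[0,0,0],[0,0,-1],0.7]
    - [[0,0,0],[0,0,-1],0.7]

```text
t: 4.15
tool_pos: [0.3804, 0.1839, 0.2843]
tool_rot: [-1.608, 0.37, 0.924]
contact_force: [-0.5, -0.0, 0.5]
opening: 0.06
```

```bash
python3 -c "
from g import *
state(); todo([-.114,.005,.06],.75)"
```

```text
t 4.15 q [ 0.254 -0.563  2.372  0.139  0.591 -1.772] tcp [0.3804 0.1839 0.2843] tip_stand [-0.1129  0.0048  0.1576] lean 42.9 F [-0.47 -0.03  0.5 ] op 0.06
axis stand [ 0.681 -0.    -0.732] jaw stand [-0.001  1.    -0.001]
target TCP [0.3793 0.1837 0.1866] shift units [-0.06 -0.01 -4.88] turn units [ 0.01  0.   -0.01]
```

carry_out:
  increments:
    - [[0,0,0],[0,0,-1],0.7]
    - [[0,0,0],[0,0,-1],0.7]
    - [[0,0,0],[0,0,-1],0.7]
    - [[0,0,0],[0,0,-1],0.7]
    - [[0,0,0],[0,0,-0.7],0.7]
    - [[0,0,0],[0,0,0],0.7]

```text
t: 4.75
tool_pos: [0.3797, 0.1834, 0.1804]
tool_rot: [-1.606, 0.387, 0.941]
contact_force: [-0.6, 0.2, -0.3]
opening: 0.06
```

```bash
python3 -c "
from g import *
state(); todo([-.114,.005,.06],.75)
for c in ['scene','side','wrist']:
    im,d=get_image(c); cv2.imwrite(f'pics/{c}1.png',im)
a=cv2.imread('pics/scene1.png')[140:310,190:340];b=cv2.imread('pics/side1.png')[160:285,200:380]
cv2.imwrite('pics/c1.png',np.hstack([cv2.resize(a,(400,453)),cv2.resize(cv2.resize(b,(400,278)),(400,278)) if 0 else cv2.copyMakeBorder(cv2.resize(b,(400,278)),0,175,0,0,0)]))
"
```

```text
t 4.75 q [ 0.253 -0.342  2.421  0.23   0.347 -1.874] tcp [0.3797 0.1834 0.1804] tip_stand [-0.1165  0.0048  0.0512] lean 41.7 F [-0.55  0.17 -0.34] op 0.06
axis stand [ 0.665  0.001 -0.746] jaw stand [-0.002  1.     0.   ]
target TCP [0.3793 0.1837 0.1866] shift units [-0.02  0.01  0.31] turn units [ 0.08 -0.21 -0.02]
```

View pics/c1.png

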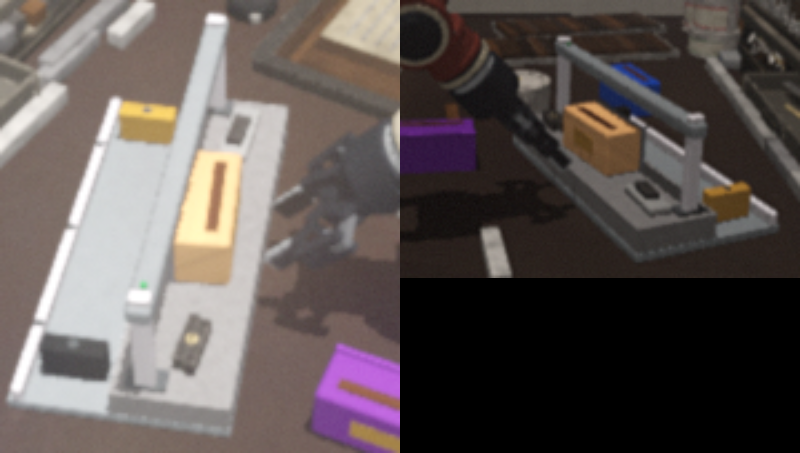

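View pics/wrist1.png

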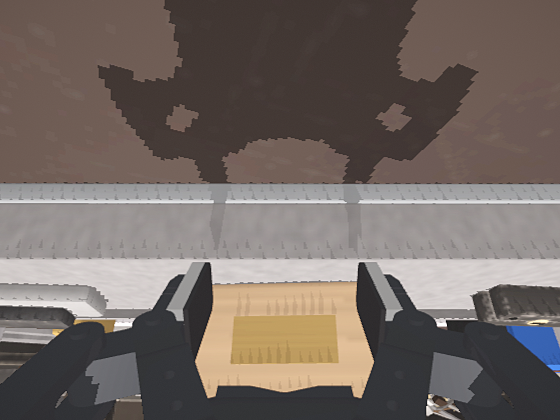

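carry_out:
  increments:
    - [[0.15,-0.35,0],[0.2,0.08,0.5],0.7]
    - [[0,0,0],[0.3,0.12,0],0.7]
    - [[0,0,0],[0.3,0.12,0],0.7]
    - [[0,0,0],[0.3,0.12,0],0.7]

```text
t: 5.3
tool_pos: [0.4061, 0.1937, 0.1989]
tool_rot: [-1.609, 0.34, 0.899]
contact_force: [-1.0, 0.5, -0.5]
opening: 0.0596
```

```bash
python3 -c "
from g import *
state(); todo([-.09,.005,.06],.75)"
```

```text
t 5.3 q [ 0.261 -0.298  2.359  0.256  0.308 -1.892] tcp [0.4061 0.1937 0.1989] tip_stand [-0.0811  0.0049  0.0765] lean 45.0 F [-1.01  0.47 -0.52] op 0.0596
axis stand [ 0.707  0.001 -0.708] jaw stand [-0.002  1.    -0.   ]
target TCP [0.4017 0.1923 0.1866] shift units [-0.22 -0.07 -0.62] turn units [-0.12  0.32 -0.02]
```

carry_out:
  increments:
    - [[0,0,0],[-0.1,-0.04,-0.4],0.7]
    - [[0,0,0],[0,0,-0.15],0.7]
    - [[0,0,0],[0.15,0.06,0],0.7]
    - [[0,0,0],[0.15,0.06,0],0.7]

```text
t: 5.7
tool_pos: [0.4109, 0.1956, 0.1868]
tool_rot: [-1.609, 0.34, 0.899]
contact_force: [-2.8, -2.2, 3.2]
opening: 0.0599
```

```bash
python3 -c "
from g import *
state()
im,d=get_image('side'); cv2.imwrite('pics/side2.png',cv2.resize(im[160:285,200:380],None,fx=4,fy=4,interpolation=2))"
```

```text
t 5.7 q [ 0.263 -0.252  2.349  0.283  0.274 -1.92 ] tcp [0.4109 0.1956 0.1868] tip_stand [-0.076   0.005   0.0642] lean 44.9 F [-2.8  -2.21  3.2 ] op 0.0599
axis stand [ 0.706  0.002 -0.708] jaw stand [-0.002  1.     0.   ]
```

View pics/side2.png

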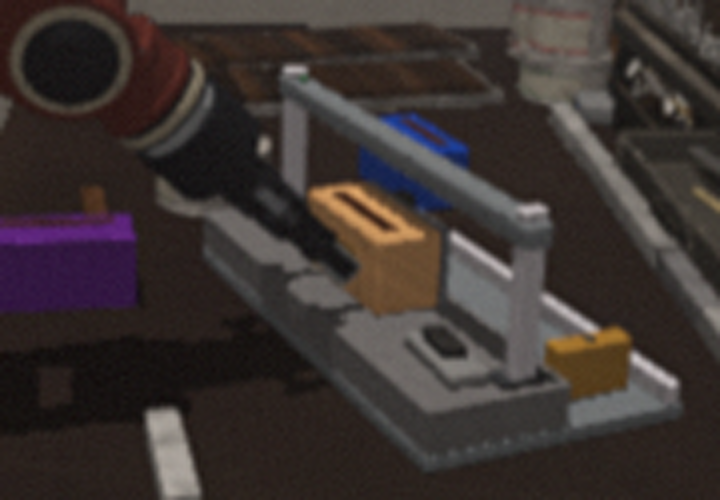

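carry_out:
  increments:
    - [[0,0,0],[-0.5,-0.2,0],0.3]
    - [[0.07,-0.18,0],[-0.2,-0.08,-0.2],0.3]
    - [[0.07,-0.18,0],[0,0,-0.2],0.3]
    - [[0,0,0],[0,0,0],0.3]
    - [[0,0,0],[0,0,0],0.3]

```text
t: 6.25
tool_pos: [0.3976, 0.1901, 0.1791]
tool_rot: [-1.611, 0.307, 0.868]
contact_force: [0.6, 0.0, -0.2]
opening: 0.026
```

```bash
python3 -c "
from g import *
state()"
```

```text
t 6.25 q [ 0.257 -0.28   2.393  0.383  0.223 -2.022] tcp [0.3976 0.1901 0.1791] tip_stand [-0.0855  0.0046  0.0617] lean 47.3 F [ 0.57  0.05 -0.23] op 0.026
axis stand [ 0.734  0.001 -0.679] jaw stand [-0.002  1.    -0.   ]
```

carry_out:
  increments:
    - [[0,0,0],[0.2,0.08,-0.1],0.3]
    - [[0,0,0],[0.2,0.08,-0.05],0.3]
    - [[0,0,0],[0.2,0.08,0],0.3]
    - [[0,0,0],[0.2,0.08,0],0.3]
    - [[0,0,0],[0.2,0.08,0],0.3]

```text
t: 6.75
tool_pos: [0.4195, 0.1989, 0.1765]
tool_rot: [-1.611, 0.306, 0.868]
contact_force: [-2.9, -0.9, 1.9]
opening: 0.0259
```

```bash
python3 -c "
from g import *
state()"
```

```text
t 6.75 q [ 0.264 -0.199  2.335  0.401  0.199 -2.037] tcp [0.4195 0.1989 0.1765] tip_stand [-0.0619  0.0049  0.0591] lean 47.3 F [-2.95 -0.93  1.93] op 0.0259
axis stand [ 0.734  0.001 -0.679] jaw stand [-0.002  1.    -0.   ]
```

carry_out:
  increments:
    - [[0,0,0],[0.17,0.07,0],0.3]
    - [[0,0,0],[0.17,0.07,0],0.3]
    - [[0,0,0],[0.17,0.07,0],0.3]
    - [[0,0,0],[0.17,0.07,0],0.3]

```text
t: 7.15
tool_pos: [0.4345, 0.2051, 0.1765]
tool_rot: [-1.611, 0.306, 0.868]
contact_force: [-3.1, -1.6, 1.3]
opening: 0.0256
```

```bash
python3 -c "
from g import *
state()
im,d=get_image('side'); a=cv2.resize(im[160:285,230:380],(450,375),interpolation=2)
im,d=get_image('scene'); b=cv2.resize(im[160:285,200:310],(330,375),interpolation=2)
cv2.imwrite('pics/c3.png',np.hstack([a,b]))"
```

```text
t 7.15 q [ 0.27  -0.153  2.296  0.398  0.191 -2.031] tcp [0.4345 0.2051 0.1765] tip_stand [-0.0456  0.0053  0.0591] lean 47.3 F [-3.07 -1.65  1.34] op 0.0256
axis stand [ 0.734  0.001 -0.679] jaw stand [-0.002  1.    -0.   ]
```

View pics/c3.png

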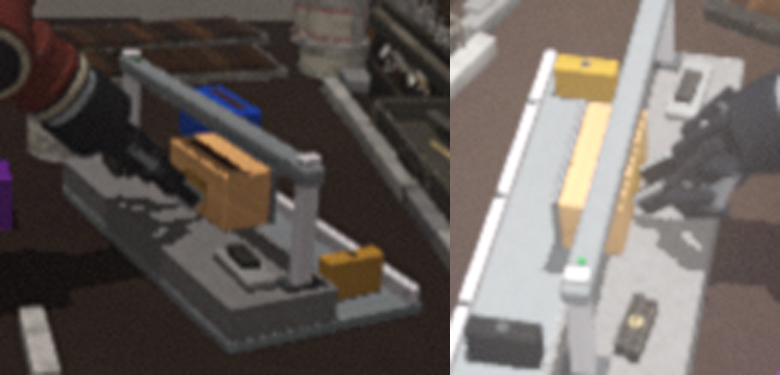

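carry_out:
  increments:
    - [[0,0,0],[0.13,0.05,0],0.3]
    - [[0,0,0],[0.13,0.05,0],0.3]
    - [[0,0,0],[0.13,0.05,0],0.3]
    - [[0,0,0],[0.13,0.05,0],0.3]

```text
t: 7.65
tool_pos: [0.4455, 0.2093, 0.1765]
tool_rot: [-1.611, 0.306, 0.868]
contact_force: [-2.7, -1.4, 2.8]
opening: 0.0257
```

```bash
python3 -c "
from g import *
state()
im,d=get_image('side'); a=cv2.resize(im[160:285,230:380],(450,375),interpolation=2)
cv2.imwrite('pics/c4.png',a)"
```

```text
t 7.65 q [ 0.272 -0.121  2.268  0.397  0.186 -2.028] tcp [0.4455 0.2093 0.1765] tip_stand [-0.0339  0.0053  0.0591] lean 47.3 F [-2.65 -1.38  2.81] op 0.0257
axis stand [ 0.734  0.001 -0.679] jaw stand [-0.002  1.    -0.   ]
```

View pics/c4.png

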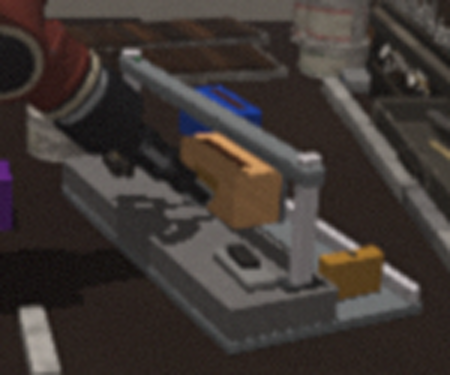

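carry_out:
  increments:
    - [[0,0,0],[0.12,0.05,0],0.3]
    - [[0,0,0],[0.12,0.05,0],0.3]
    - [[0,0,0],[0,0,0],0.3]
    - [[0,0,0],[0,0,0],0.3]

```text
t: 8.1
tool_pos: [0.4518, 0.2117, 0.177]
tool_rot: [-1.611, 0.306, 0.866]
contact_force: [0.5, -0.5, 0.1]
opening: 0.026
```

```bash
python3 -c "
from g import *
state()
im,d=get_image('side'); a=cv2.resize(im[160:285,230:380],(450,375),interpolation=2)
cv2.imwrite('pics/c5.png',a)"
```

```text
t 8.1 q [ 0.274 -0.104  2.252  0.394  0.183 -2.024] tcp [0.4518 0.2117 0.177 ] tip_stand [-0.027   0.0052  0.0598] lean 47.3 F [ 0.46 -0.53  0.12] op 0.026
axis stand [ 0.735  0.001 -0.678] jaw stand [-0.002  1.    -0.001]
```

View pics/c5.png

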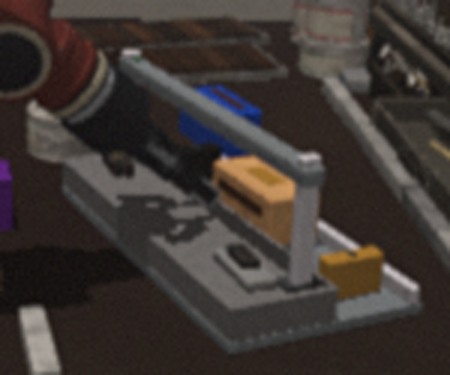

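It has tumbled. Next I'll retreat, then fit the planer's new pose.

carry_out:
  increments:
    - [[0,0,0],[-0.9,-0.36,0],0.3]
    - [[0,0,0],[-0.9,-0.36,0],0.3]
    - [[0,0,0],[-0.9,-0.36,0.1],0.3]
    - [[0,0,0],[-0.9,-0.36,0.6],0.3]
    - [[-0.36,0.9,0],[-0.3,-0.1,1],0.3]
    - [[-0.36,0.9,0],[0,0,1],0.3]
    - [[-0.36,0.9,0],[0,0,1],0.3]
    - [[-0.36,0.9,0],[0,0,1],0.3]

```text
t: 8.95
tool_pos: [0.3667, 0.1783, 0.2678]
tool_rot: [-1.576, 0.658, 1.173]
contact_force: [1.0, 0.3, -0.2]
opening: 0.0254
```

```bash
cat > pl.py <<'E'
from g import *
def planer(tag,x0=(.039,.005,0)):
    out=[];Q=[]
    for c in ["scene","side"]:
        im,d=get_image(c); cv2.imwrite(f"pics/{c}{tag}.png",im)
        h=cv2.cvtColor(im,cv2.COLOR_BGR2HSV).reshape(-1,3); p=cloud(c,d).reshape(-1,3); q=tol(p,*S)
        m=(d.ravel()>0)&(q[:,0]>-.01)&(q[:,0]<.085)&(abs(q[:,1]-x0[1])<.085)&(q[:,2]>.02)&(q[:,2]<.09)&(h[:,0]>5)&(h[:,0]<25)&(h[:,1]>70)
        m&=np.min([sdf(q,*b) for b in boxes()],0)>0.004
        q=q[m];Q.append(q); 
        t=q[q[:,2]>.062]; print(c,len(q),"top z",np.percentile(t[:,2],[5,50,95]).round(4) if len(t) else 0)
    f=lambda y,sel:np.concatenate([sdf(tol(q,*y),[-.029,-.06,.012],[.029,.06,.070]) for q in sel if len(q)])
    for sel in [Q,[Q[0]],[Q[1]]]:
        s=least_squares(lambda y:f(y,sel),x0,loss="soft_l1",f_scale=.002); print(s.x.round(4),np.median(abs(s.fun)).round(4))
E
python3 - <<'E'
from pl import *
state(); planer("6")
a=cv2.resize(cv2.imread("pics/side6.png")[160:285,230:380],(450,375),interpolation=2); b=cv2.resize(cv2.imread("pics/scene6.png")[160:285,200:310],(330,375),interpolation=2)
cv2.imwrite('pics/c6.png',np.hstack([a,b]))
E
```

```text
t 8.95 q [ 0.259 -0.512  2.335  0.048  0.908 -1.702] tcp [0.3667 0.1783 0.2678] tip_stand [-0.1762  0.0035  0.1093] lean 23.7 F [ 0.98  0.28 -0.23] op 0.0254
axis stand [ 0.401 -0.006 -0.916] jaw stand [ 0.001  1.    -0.006]
scene 850 top z [0.0654 0.0703 0.0731]
side 522 top z [0.0632 0.0679 0.0695]
[0.0414 0.0045 0.0002] 0.001
[0.0411 0.004  0.0013] 0.0008
[0.0416 0.0062 0.0021] 0.0012
```

View pics/c6.png

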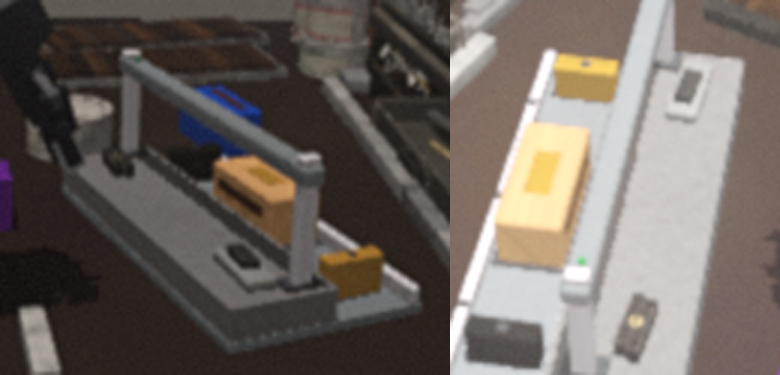

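```bash
python3 -c "
from g import *
todo([.041,.105,.25],0,1)"
```

```text
target TCP [0.598  0.3752 0.423 ] shift units [11.46  9.81  7.6 ] turn units [  1.97   4.27 -15.46]
```

carry_out:
  increments:
    - [[-0.36,0.93,0],[0,0,1],0.15]
    - [[-0.36,0.93,0],[0,0,1],0.15]
    - [[-0.36,0.93,0],[0,0,1],0.15]
    - [[-0.36,0.93,0],[0,0,1],0.15]
    - [[0,0,-1],[0.2,0.2,1],0.15]
    - [[0,0,-1],[0.4,0.4,1],0.15]
    - [[0,0,-1],[0.7,0.6,1],0.15]
    - [[0,0,-1],[0.7,0.6,0.6],0.15]

```text
t: 9.85
tool_pos: [0.4066, 0.2148, 0.4125]
tool_rot: [-1.182, 1.223, 1.17]
contact_force: [-0.6, 0.1, -0.2]
opening: 0.0132
```

carry_out:
  increments:
    - [[0,0,-1],[0.8,0.6,0],0.15]
    - [[0,0,-1],[0.8,0.6,0],0.15]
    - [[0,0,-1],[0.8,0.6,0],0.15]
    - [[0,0,-1],[0.8,0.6,0],0.15]
    - [[0,0,-1],[0.8,0.6,0],0.15]
    - [[0,0,-1],[0.8,0.6,0],0.15]
    - [[0,0,-1],[0.8,0.6,0],0.15]
    - [[0,0,-1],[0.8,0.6,0],0.15]

```text
t: 10.65
tool_pos: [0.5399, 0.3155, 0.3979]
tool_rot: [-0.551, 1.49, 0.538]
contact_force: [0.7, 0.4, -0.0]
opening: 0.0127
```

```bash
python3 -c "
from g import *
state();todo([.041,.105,.25],0,1)"
```

```text
t 10.65 q [ 0.411  0.055  1.622 -0.009  1.454 -0.284] tcp [0.5399 0.3155 0.3979] tip_stand [-0.0327  0.0687  0.2249] lean 0.8 F [ 0.75  0.39 -0.05] op 0.0127
axis stand [ 0.011 -0.009 -1.   ] jaw stand [0.946 0.323 0.007]
target TCP [0.598  0.3752 0.423 ] shift units [2.9  2.98 1.26] turn units [ 0.07  0.13 -3.29]
```

carry_out:
  increments:
    - [[0,0.1,-1],[0.75,0.75,0],0.15]
    - [[0,0,-1],[0.75,0.75,0],0.15]
    - [[0,0,-1],[0.75,0.75,0],0.15]
    - [[0,0,-0.2],[0.6,0.6,0],0.15]
    - [[0,0,0],[0,0,0],0.15]

```text
t: 11.15
tool_pos: [0.6002, 0.3756, 0.3842]
tool_rot: [-0.288, 1.553, 0.284]
contact_force: [-1.8, -0.5, -0.2]
opening: 0.0127
```

```bash
python3 -c "
from g import *
state();todo([.041,.105,.038],0,1)"
```

```text
t 11.15 q [ 0.454  0.257  1.421 -0.002  1.466  0.091] tcp [0.6002 0.3756 0.3842] tip_stand [0.043  0.1042 0.2112] lean 0.2 F [-1.85 -0.53 -0.18] op 0.0127
axis stand [-0.002 -0.002 -1.   ] jaw stand [ 1.    -0.004 -0.002]
target TCP [0.598  0.3752 0.211 ] shift units [-0.11 -0.02 -8.66] turn units [ 0.03 -0.01  0.04]
```

carry_out:
  increments:
    - [[0,0,0],[-0.1,0,-1],0.15]
    - [[0,0,0],[0,0,-1],0.15]
    - [[0,0,0],[0,0,-1],0.15]
    - [[0,0,0],[0,0,-1],0.15]
    - [[0,0,0],[0,0,-1],0.15]
    - [[0,0,0],[0,0,-0.5],0.15]
    - [[0,0,0],[0,0,0],0.15]

```text
t: 11.85
tool_pos: [0.5942, 0.3724, 0.2607]
tool_rot: [-0.29, 1.555, 0.289]
contact_force: [-0.2, 0.4, -0.2]
opening: 0.0126
```

```bash
python3 -c "
from g import *
state();todo([.041,.105,.038],0,1)
im,d=get_image('scene'); b=cv2.resize(im[130:310,190:350],(640,720)[:2],interpolation=2)
cv2.imwrite('pics/c7.png',cv2.resize(b,(530,596)))"
```

```text
t 11.85 q [0.454 0.344 1.529 0.    1.272 0.085] tcp [0.5942 0.3724 0.2607] tip_stand [0.0359 0.1037 0.0877] lean 0.2 F [-0.19  0.4  -0.24] op 0.0126
axis stand [-0.003 -0.    -1.   ] jaw stand [ 1.     0.001 -0.003]
target TCP [0.598  0.3752 0.211 ] shift units [ 0.19  0.14 -2.48] turn units [ 0.01 -0.03 -0.01]
```

View pics/c7.png

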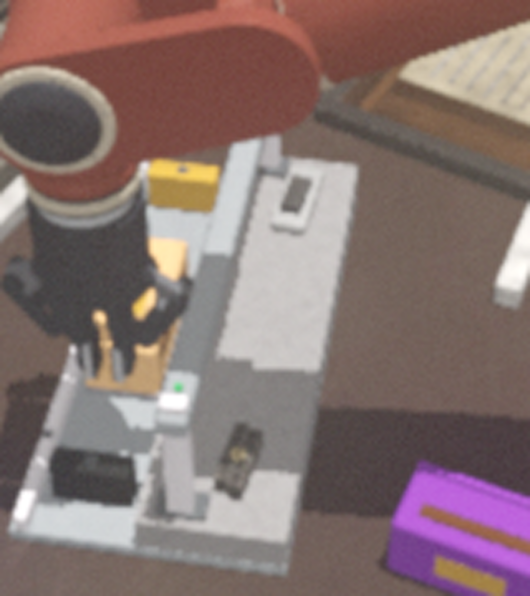

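The knuckles spread about ±65 mm in the jaw direction and would come near the bar. I'll go up and turn the tool a quarter so the jaws run along the ledge.

carry_out:
  increments:
    - [[0,0,0],[0.1,0.1,1],0]
    - [[0,0,0],[0,0,1],0]
    - [[0,0,0],[0,0,1],0]
    - [[0,0,-1],[0,0,0.5],0]
    - [[0,0,-1],[0,0,0],0]
    - [[0,0,-1],[0,0,0],0]
    - [[0,0,-1],[0,0,0],0]
    - [[0,0,-1],[0,0,0],0]

```text
t: 12.7
tool_pos: [0.5975, 0.3746, 0.3472]
tool_rot: [0.123, 1.55, -0.111]
contact_force: [0.2, 0.4, 0.6]
opening: -0.0006
```

carry_out:
  increments:
    - [[0,0,-1],[0,0,0],0]
    - [[0,0,-1],[0,0,0],0]
    - [[0,0,-1],[0,0,0],0]
    - [[0,0,-1],[0,0,0],0]
    - [[0,0,-1],[0,0,0],0]
    - [[0,0,-1],[0,0,0],0]
    - [[0,0,-1],[0,0,0],0]
    - [[0,0,-1],[0,0,0],0]

```text
t: 13.5
tool_pos: [0.5989, 0.3749, 0.3632]
tool_rot: [0.773, 1.391, -0.749]
contact_force: [0.0, -0.2, -0.3]
opening: 0.0002
```

carry_out:
  increments:
    - [[0,0,-1],[0,0,0],0]
    - [[0,0,-1],[0,0,0],0]
    - [[0,0,-0.5],[0,0,0],0]
    - [[0,0,0],[0,0,0],0]

```text
t: 13.9
tool_pos: [0.5994, 0.375, 0.3709]
tool_rot: [0.974, 1.298, -0.94]
contact_force: [0.7, 0.5, -0.5]
opening: 0.0002
```

```bash
cat >> g.py <<'E'
def todo2(tip,lean=0):
    o=get_obs(); Rs=R.from_euler("z",S[2]).as_matrix()
    a=np.array([np.sin(lean),0,-np.cos(lean)]);z=np.array([0,-1.,0]);M=Rs@np.stack([a,np.cross(z,a),z],1)
    p=tow(np.array(tip,float),*S)[0]-M[:,0]*.173
    print("shift",((p-o["tool_pos"])/.02).round(2),"turn",((R.from_matrix(M)*R.from_rotvec(o["tool_rot"]).inv()).as_rotvec()/.1).round(2))
E
python3 -c "
from g import *
state();todo2([.041,.105,.038])"
```

```text
t 13.9 q [ 0.459  0.253  1.447 -0.033  1.401  1.706] tcp [0.5994 0.375  0.3709] tip_stand [0.0498 0.0994 0.1981] lean 3.0 F [ 0.7   0.54 -0.5 ] op 0.0002
axis stand [ 0.043 -0.029 -0.999] jaw stand [-0.04  -0.999  0.027]
shift [-0.07  0.01 -7.99] turn [0.1  0.51 0.4 ]
```

carry_out:
  increments:
    - [[0.1,0.5,0.4],[-0.07,0,-1],0]
    - [[0,0,0],[0,0,-1],0]
    - [[0,0,0],[0,0,-1],0]
    - [[0,0,0],[0,0,-1],0]
    - [[0,0,0],[0,0,-1],0]
    - [[0,0,0],[0,0,0],0]

```text
t: 14.5
tool_pos: [0.5991, 0.3755, 0.2776]
tool_rot: [0.937, 1.358, -0.913]
contact_force: [-0.2, -0.5, -0.9]
opening: -0.0003
```

```bash
python3 -c "
from g import *
state();todo2([.041,.105,.038])
im,d=get_image('scene'); b=cv2.resize(im[130:310,190:350],(640,720)[:2],interpolation=2)
cv2.imwrite('pics/c8.png',cv2.resize(b,(530,596)))
im,d=get_image('side'); b=cv2.resize(im[130:280,230:390],(640,600)[:2],interpolation=2)
cv2.imwrite('pics/c8s.png',b)"
```

```text
t 14.5 q [0.454 0.335 1.51  0.002 1.281 1.646] tcp [0.5991 0.3755 0.2776] tip_stand [0.045  0.1054 0.1046] lean 0.9 F [-0.2  -0.54 -0.92] op -0.0003
axis stand [ 0.016  0.003 -1.   ] jaw stand [ 0.011 -1.    -0.003]
shift [-0.06 -0.01 -3.33] turn [-0.08  0.14 -0.11]
```

View pics/c8.png

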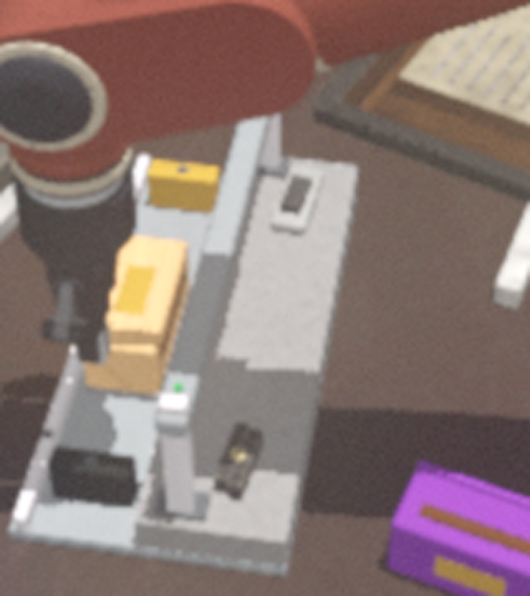

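View pics/c8s.png

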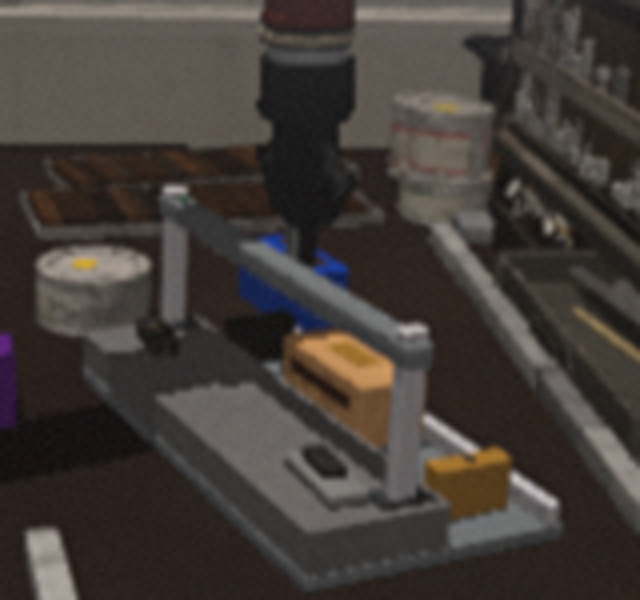

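carry_out:
  increments:
    - [[-0.08,0.14,-0.1],[-0.06,0,-1],0]
    - [[0,0,0],[0,0,-1],0]
    - [[0,0,0],[0,0,-0.7],0]
    - [[0,0,0],[0,0,0],0]

```text
t: 15.0
tool_pos: [0.6004, 0.3768, 0.2303]
tool_rot: [0.943, 1.354, -0.923]
contact_force: [0.5, -0.0, -0.1]
opening: 0.0001
```

```bash
python3 -c "
from g import *
state();todo2([.041,.105,.036])"
```

```text
t 15.0 q [0.456 0.389 1.526 0.    1.212 1.658] tcp [0.6004 0.3768 0.2303] tip_stand [0.0463 0.1059 0.0573] lean 0.8 F [ 0.52 -0.05 -0.1 ] op 0.0001
axis stand [ 0.014  0.001 -1.   ] jaw stand [ 0.    -1.    -0.001]
shift [-0.12 -0.08 -1.07] turn [-0.06  0.12 -0.  ]
```

carry_out:
  increments:
    - [[-0.05,0.12,0],[-0.2,-0.1,-0.7],0]
    - [[0,0,0],[0,0,-0.3],0]
    - [[0,0,0],[0.15,-0.4,-0.1],0]
    - [[0,0,0],[0.11,-0.28,0],0]
    - [[0,0,0],[0,0,0],0]

```text
t: 15.5
tool_pos: [0.6022, 0.3602, 0.2079]
tool_rot: [0.935, 1.361, -0.932]
contact_force: [0.3, -0.4, -0.2]
opening: -0.0001
```

```bash
python3 -c "
from g import *
state();todo2([.041,.085,.036])"
```

```text
t 15.5 q [4.330e-01 4.030e-01 1.550e+00 1.000e-03 1.187e+00 1.635e+00] tcp [0.6022 0.3602 0.2079] tip_stand [0.0398 0.0896 0.0349] lean 0.1 F [ 0.29 -0.37 -0.17] op -0.0001
axis stand [ 0.002  0.001 -1.   ] jaw stand [ 0.    -1.    -0.001]
shift [ 0.15 -0.18  0.06] turn [-0.01  0.01 -0.  ]
```

carry_out:
  increments:
    - [[0,0,0],[0.11,-0.28,0],0]
    - [[0,0,0],[0.11,-0.28,0],0]
    - [[0,0,0],[0.11,-0.28,0],0]
    - [[0,0,0],[0.11,-0.28,0],0]
    - [[0,0,0],[0.11,-0.28,0],0]
    - [[0,0,0],[0.11,-0.28,0],0]

```text
t: 16.1
tool_pos: [0.6164, 0.3246, 0.2092]
tool_rot: [0.938, 1.362, -0.93]
contact_force: [-1.2, 1.6, -0.9]
opening: 0.0001
```

```bash
python3 - <<'E'
from pl import *
state(); planer("9",(.04,-.02,0))
a=cv2.resize(cv2.imread("pics/side9.png")[160:285,230:380],(450,375),interpolation=2); b=cv2.resize(cv2.imread("pics/scene9.png")[160:285,200:310],(330,375),interpolation=2)
cv2.imwrite('pics/c9.png',np.hstack([a,b]))
E
```

```text
t 16.1 q [0.377 0.391 1.563 0.003 1.184 1.579] tcp [0.6164 0.3246 0.2092] tip_stand [0.0406 0.0517 0.0362] lean 0.3 F [-1.25  1.64 -0.94] op 0.0001
axis stand [ 0.003  0.003 -1.   ] jaw stand [ 0.    -1.    -0.003]
scene 489 top z [0.0656 0.0702 0.073 ]
side 536 top z [0.0633 0.0678 0.0697]
[ 0.0415 -0.0244  0.006 ] 0.001
[ 0.0412 -0.0253  0.0012] 0.0007
[ 0.0417 -0.0237  0.0022] 0.0012
```

View pics/c9.png

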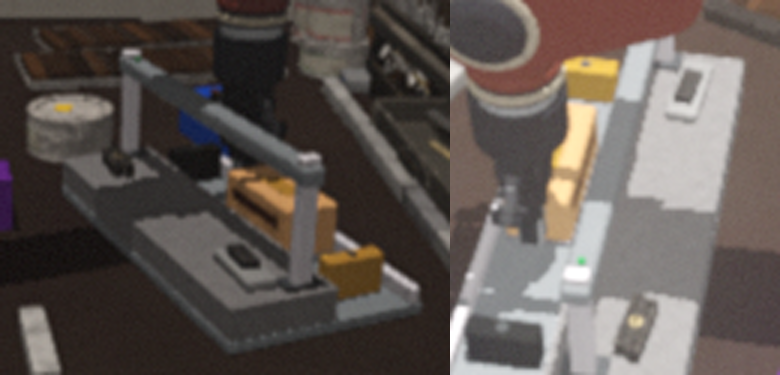

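carry_out:
  increments:
    - [[0,0,0],[0.11,-0.28,0],0]
    - [[0,0,0],[0.11,-0.28,0],0]
    - [[0,0,0],[0.11,-0.28,0],0]
    - [[0,0,0],[0.11,-0.28,0],0]
    - [[0,0,0],[0.11,-0.28,0],0]
    - [[0,0,0],[0.11,-0.28,0],0]
    - [[0,0,0],[0.11,-0.28,0],0]
    - [[0,0,0],[0.05,-0.14,0],0]

```text
t: 17.0
tool_pos: [0.6343, 0.279, 0.2094]
tool_rot: [0.938, 1.362, -0.93]
contact_force: [-0.5, 2.3, -0.8]
opening: -0.0001
```

```bash
python3 - <<'E'
from pl import *
state(); planer("10",(.04,-.075,0))
E
```

```text
t 17.0 q [0.307 0.383 1.573 0.004 1.182 1.508] tcp [0.6343 0.279  0.2094] tip_stand [0.041  0.0028 0.0364] lean 0.3 F [-0.52  2.26 -0.83] op -0.0001
axis stand [ 0.004  0.003 -1.   ] jaw stand [-0.    -1.    -0.003]
scene 469 top z [0.0656 0.0702 0.073 ]
side 514 top z [0.0634 0.0678 0.0693]
[ 0.0417 -0.0726 -0.0014] 0.0011
[ 0.0414 -0.0742  0.0016] 0.0008
[ 0.0418 -0.0717 -0.0087] 0.0012
```

About 12 mm to go, so I'll push slowly until the force rises.

carry_out:
  increments:
    - [[0,0,0],[0.04,-0.11,0],0]
    - [[0,0,0],[0.04,-0.11,0],0]
    - [[0,0,0],[0.04,-0.11,0],0]
    - [[0,0,0],[0.04,-0.11,0],0]

```text
t: 17.5
tool_pos: [0.6375, 0.2705, 0.2096]
tool_rot: [0.938, 1.362, -0.929]
contact_force: [-0.3, 1.6, -0.1]
opening: -0.0
```

```bash
python3 -c "
from g import *
state()"
```

```text
t 17.5 q [0.293 0.382 1.574 0.004 1.182 1.494] tcp [0.6375 0.2705 0.2096] tip_stand [ 0.0409 -0.0063  0.0366] lean 0.3 F [-0.29  1.61 -0.08] op -0.0
axis stand [ 0.004  0.004 -1.   ] jaw stand [ 0.001 -1.    -0.004]
```

carry_out:
  increments:
    - [[0,0,0],[0.04,-0.09,0],0]
    - [[0,0,0],[0.04,-0.09,0],0]

```text
t: 17.7
tool_pos: [0.6389, 0.2672, 0.2096]
tool_rot: [0.94, 1.364, -0.928]
contact_force: [-3.3, 8.4, 0.0]
opening: 0.0001
```

carry_out:
  increments:
    - [[0,0,0],[0.04,-0.09,0],0]
    - [[0,0,0],[0.04,-0.09,0],0]

```text
t: 17.9
tool_pos: [0.6394, 0.2661, 0.2097]
tool_rot: [0.944, 1.371, -0.926]
contact_force: [-4.3, 7.7, 1.1]
opening: 0.0
```

```bash
python3 - <<'E'
from pl import *
state(); planer("11",(.04,-.085,0))
E
```

```text
t 17.9 q [0.285 0.382 1.574 0.016 1.183 1.481] tcp [0.6394 0.2661 0.2097] tip_stand [ 0.0411 -0.0092  0.0367] lean 0.8 F [-4.33  7.67  1.11] op 0.0
axis stand [ 0.004  0.014 -1.   ] jaw stand [ 0.    -1.    -0.014]
scene 468 top z [0.0653 0.0702 0.0731]
side 446 top z [0.0629 0.0679 0.0693]
[ 0.0416 -0.085   0.0012] 0.0011
[ 0.0414 -0.0862 -0.0009] 0.0007
[ 0.0418 -0.0831 -0.0015] 0.0013
```

The force jumped at tip y ≈ −9 mm, as predicted, so the planer is at the stop. I'll back off along +y, rise, and look again.

carry_out:
  increments:
    - [[0,0,0],[0.04,-0.09,0],0]
    - [[0,0,0],[0,0,0],0]
    - [[0,0,0],[-0.18,0.47,0],0]
    - [[0,0,0],[-0.25,0.65,0],0]
    - [[0,0,0],[-0.25,0.65,0],0]
    - [[0,0,0],[0,0,0.8],0]
    - [[0,0,0],[0,0,1],0]
    - [[0,0,0],[0,0,1],0]

```text
t: 18.8
tool_pos: [0.6233, 0.3042, 0.2653]
tool_rot: [0.938, 1.376, -0.929]
contact_force: [0.6, 0.1, 0.5]
opening: -0.0001
```

carry_out:
  increments:
    - [[0,0,0],[0,0,1],0]
    - [[0,0,0],[0,0,1],0]
    - [[0,0,0],[0,0,1],0]
    - [[0,0,0],[0,0.5,1],0]
    - [[0,0,0],[0,0.7,1],0]
    - [[0,0,0],[0,0.7,1],0]
    - [[0,0,0],[0,0,0],0]
    - [[0,0,0],[0,0,0],0]

```text
t: 19.6
tool_pos: [0.6228, 0.3441, 0.4065]
tool_rot: [0.946, 1.363, -0.916]
contact_force: [0.1, 1.0, -0.7]
opening: -0.0004
```

```bash
python3 - <<'E'
from pl import *
state(); planer("12",(.04,-.085,0))
a=cv2.resize(cv2.imread("pics/side12.png")[160:285,230:380],(450,375),interpolation=2); b=cv2.resize(cv2.imread("pics/scene12.png")[160:285,200:310],(330,375),interpolation=2)
cv2.imwrite('pics/c12.png',np.hstack([a,b]))
E
```

```text
t 19.6 q [0.399 0.247 1.395 0.01  1.485 1.596] tcp [0.6228 0.3441 0.4065] tip_stand [0.0555 0.0689 0.2335] lean 1.0 F [ 0.08  0.95 -0.67] op -0.0004
axis stand [ 0.014  0.011 -1.   ] jaw stand [ 0.005 -1.    -0.011]
scene 937 top z [0.0661 0.0705 0.0731]
side 437 top z [0.0633 0.0678 0.0695]
[ 0.0417 -0.0858 -0.0019] 0.0011
[ 0.0414 -0.0863  0.0012] 0.0009
[ 0.042  -0.0831 -0.0014] 0.0013
```

View pics/c12.png

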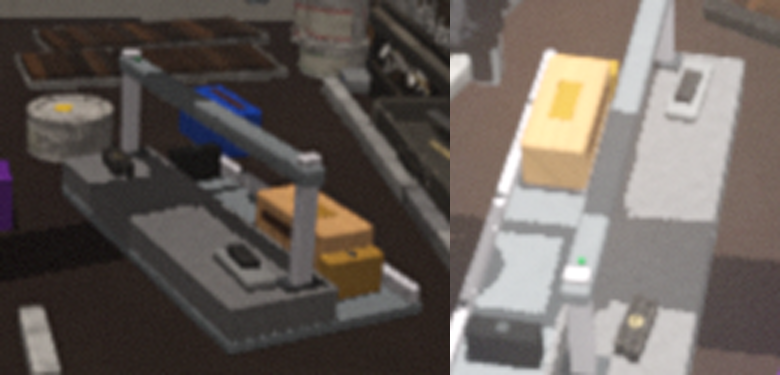

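The planer sits against the brass stop at side crop (345,250). I'll take one close look at the gap with the wrist camera before handing in.

```bash
python3 -c "
from g import *
im,d=get_image('wrist'); cv2.imwrite('pics/w13.png',im)
k=get_calibration('wrist'); P=cloud('wrist',d,k).reshape(-1,3); q=tol(P,*S)
m=(q[:,0]>.02)&(q[:,0]<.06)&(q[:,1]<0)&(q[:,1]>-.17)
for lo in np.arange(-.168,-.0,.004):
    s=m&(q[:,1]>=lo)&(q[:,1]<lo+.004)
    if s.any(): print(round(lo,3),s.sum(),q[s][:,2].min().round(3),np.median(q[s][:,2]).round(3))
"
```

```text
-0.168 14 0.049 0.05
-0.164 176 0.049 0.051
-0.16 176 0.05 0.051
-0.156 24 0.051 0.052
-0.148 13 0.067 0.068
-0.144 172 0.067 0.069
-0.14 210 0.068 0.069
-0.136 211 0.067 0.069
-0.132 216 0.067 0.069
-0.128 207 0.068 0.069
-0.124 217 0.067 0.069
-0.12 205 0.067 0.069
-0.116 205 0.068 0.069
-0.112 207 0.067 0.07
-0.108 210 0.068 0.07
-0.104 220 0.067 0.07
-0.1 203 0.067 0.07
-0.096 209 0.067 0.07
-0.092 210 0.067 0.07
-0.088 215 0.067 0.07
-0.084 206 0.067 0.07
-0.08 212 0.068 0.07
-0.076 211 0.068 0.069
-0.072 217 0.067 0.069
-0.068 208 0.067 0.07
-0.064 204 0.068 0.07
-0.06 217 0.067 0.069
-0.056 210 0.068 0.069
-0.052 213 0.067 0.069
-0.048 210 0.068 0.069
-0.044 211 0.067 0.069
-0.04 209 0.067 0.069
-0.036 213 0.067 0.069
-0.032 213 0.067 0.069
-0.028 898 0.009 0.047
-0.024 153 0.01 0.011
-0.02 160 0.009 0.011
-0.016 152 0.01 0.011
-0.012 157 0.009 0.011
-0.008 155 0.009 0.011
-0.004 153 0.01 0.011
```

View pics/w13.png

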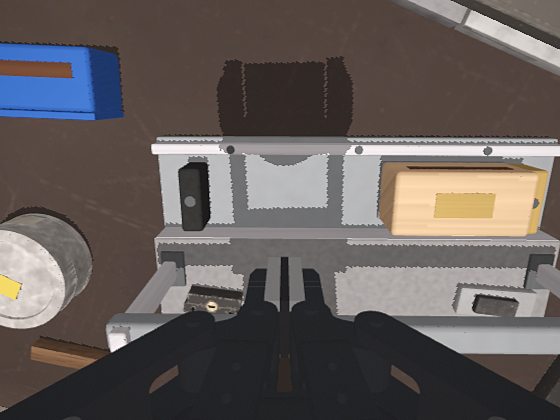

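```bash
python3 -c "
from station import *
print(get_obs()['t'],finish_job())"
```

```text
the job is handed in; nothing more can be done
19.75 None
```

I tumbled the planer over the step onto its felt and slid it along the lower ledge until it sat against the brass stop. I handed the job in at t = 19.75 s; the system gives no verdict.

**What I did:**
- **Tumble:** I leaned the tool about 47° under the lamp bar and pushed slowly on the wooden back face until the planer tipped over.
- **Slide:** I then pushed its end along the ledge with the fingers shut and the tool upright. At the stop the force rose from about 2 N to 8–9 N. After that I backed off and raised the arm clear.

**Last checks:**
- **Flat:** the planer's top measured 68–70 mm above the table, against 70 mm expected.
- **Position:** its middle is at stand x ≈ 41.5 mm and y ≈ −85.8 mm, where flush would be −85 mm. The angle error is under 0.3°.
- **Gap:** the wrist camera's depth shows no gap. The planer end and the stop's inner face (stop position from its measured far end) both come out at about y = −147 mm.
- **Bystanders and lamp bar:** in the last pictures nothing else looks moved. I felt no bump on the bar; contact forces stayed under 10 N at every reading.

**Disagreements:** the cameras differ by about 3 mm on the planer's y position (scene −86.3 mm, side −83.1 mm). The wrist camera sees both the planer and the stop shifted about 2 mm. These offsets match the calibration error.

**Change on the way:** on the first approach for the slide, the gripper's knuckles spread too close to the bar. I went back up and turned the tool a quarter before continuing.

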